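# Open the starter jar in the proofing pot

### The job

Lift the loose clay lid off the proofing pot by its wooden knob and set it down upright, without dropping it, on the round cork mat. Then unscrew the tight blue cap of the jar standing in the pot (counter-clockwise seen from above) until its threads let go, without pulling the jar up out of its well, raise the cap straight up and finish still holding it level, a few centimetres above the jar's mouth. Leave the lid on the mat, and leave the loaves and other things on the bench alone.

Things in the scene. Friction and masses are not known exactly. Their poses are not given: they have to be found in the camera images.
- pot: Round terracotta pot, fixed, 160 mm across, 80 mm high; origin at the centre of its underside, z up. A square wooden well inside (90 mm square, top 85 mm above the origin) holds the square jar so that it cannot turn (1.5 mm play each side) but can be pulled up. Jar, cap and lid start centred over the pot's axis.
- lid_knob (a point): Centre of the lid's wooden knob: upright cylinder 32 mm across, 22 mm high, on an 18 mm neck; z up. The lid's flat top is 25 mm below this point, its foot 91 mm below. Starts with the foot on the pot's rim (80 mm above the pot's origin), covering jar and cap: raise it 60 mm or more before moving sideways, to clear the cap.
- lid: The loose lid: hollow terracotta cover, about 0.35 kg, 66 mm high without its knob, on three small feet, 152 mm across at its open foot, 136 mm at its top; origin at the centre of its foot, z up.
- trivet: Round cork mat, fixed, 170 mm across, 10 mm thick; origin at the centre of its underside. With the lid standing on it the knob's centre is 101 mm above this origin.
- jar_mouth (a point): Centre of the top of the jar's neck, 111 mm above the pot's origin, in the jar's frame, z up; under cap and lid at the start. A rubber sealing disc on the mouth stands 3 mm above this point, sprung upward with about 13 N against the cap, and rises 4 mm more when the cap comes free.
- jar: White stoneware jar, 65 mm square, shoulder 78 mm above its origin, narrow neck above it with three short threads under the cap; about 0.6 kg, standing loose in the well. Origin at the centre of its underside, 10 mm above the pot's origin, z up.
- cap_center (a point): Centre (half-way up) of the round ribbed blue cap: 66 mm across, 30 mm high, about 80 g, white stripe on top; z up, x towards the stripe. Screwed on, it is 113 mm above the pot's origin; around it is free space down to the jar's shoulder 25 mm below this point. Its x axis starts parallel to the jar's.
- cap: The cap; origin at the centre of its underside, z up. Turned counter-clockwise from above its threads let go after about 1.05 rad, rising 1 mm; at about 1.6 rad it meets a stop. So turn it 1.2 to 1.5 rad in one grasp, then lift; once loose the seal pushes it up a few mm. Tight by friction, 0.3 to 0.8 N m. Pulled up too early, it brings the jar with it.
- loaf_a: Bystander, leave alone: a round brown crusty loaf, 124 mm across, 60 mm high; origin at the centre of its underside.
- loaf_b: Bystander, leave alone: a round brown crusty loaf, 124 mm across, 62 mm high; origin at the centre of its underside.
- loaf_c: Bystander, leave alone: a round brown crusty loaf, 144 mm across, 66 mm high; origin at the centre of its underside.
- shaker: Bystander, leave alone: an aluminium shaker can, 56 mm across, 85 mm high; origin at the centre of its underside.
- seed_tin: Bystander, leave alone: a small closed jar with a brass lid and a plain label, 64 mm across, 90 mm high; origin at the centre of its underside.
- brush: Bystander, leave alone: a flour brush about 200 mm long, lying flat; origin at the centre of its underside.
- scraper: Bystander, leave alone: a bench scraper, steel blade with dark wooden grip, 95 x 140 mm, lying flat; origin at the centre of its underside.
Mind the look-alikes: they are no part of the job. Several things have the shape of the trivet; the one meant has the colours described above. What is shaped like the lid but purple is not meant.

How it is judged:
By the outcome, as a careful person would: the job done as asked, in the order asked, and still so for the second after the job is handed in, while the arm keeps its last pose, push and grip.
It also fails if it takes over 58 s, if anything falls off the work surface, if the arm or the gripper's body presses on something with over 40 N, if the wrist force passes 120 N, or if a joint passes its speed limit or range.

### The arm

A 6-joint arm with a two-finger parallel gripper is mounted at the origin on the work surface. World frame = base frame: x ahead of the robot, y to its left, z up, the work surface at z = 0. Lengths are in m, angles in rad, forces in N, time in s.
With the tool pointing down it reaches from about 0.35 to 0.725 m from the base axis. Payload 6 kg.
Tool frame: the origin (TCP) lies between the finger pads; the fingertips stand 22 mm ahead of it and the grasp point (between the pads) lies 3 mm ahead of it (ctrl.tip_reach is the y of the fingertips in the tool frame, in m); y points along the fingers, z is the direction in which the jaws open and shut, and the axes are right-handed (so a half turn about y gives the same grasp; the last joint's range is limited). The gripper opens to 85 mm and grips with 20 to 120 N. Pads are 22 mm wide; open, the fingers measure 114 mm over their backs; the gripper's body (76 mm by 85 mm) begins 54 mm behind the grasp point. The pads swing forward as they close: fully open they stand 13 mm farther back than shut.
Start: joints at [-0.985, 0.04, 0.085, 0, -1.615, -0.334], TCP at [0.15, -0.581, 0.253] pointing down, gripper open.
Joint ranges: [-2.56, 2.56], [-1.29, 2.01], [-1.08, 1.49], [-3.29, 1.98], [-2.81, -0.18], [-2.99, 2.99]. Speed limits (rad/s): [2.57, 2.57, 3.01, 3.14, 3.14, 3.14].

### API

Orientations are given as a rotation vector (axis times angle).
In Python, from bench import ctrl gives the robot as it stands.
- The arm moves only by the tool carry_out, never from a script. Its argument "moves" is a list of rows, each a list of 3 entries, a list of its own where there are three numbers: the turn, a rotation vector about the world's x, y, z in degrees, then the shift along the world's x, y, z in m, then the opening, from 0 (shut) to 1 (fully open). In form: [[[wx, wy, wz], [tx, ty, tz], hand], ...]. A call has 1 to 12 rows; each row is the pose to reach, as a shift and turn from the pose measured when the call began; what a row does not reach only later rows make up. A row lasts 1/8 s, in which the tool goes at most 62.5 mm and 10.7 degrees, less where a joint would pass 70% of its speed; a pose out of reach is approached as far as the arm can. A call with a gripper value outside its range is refused whole. The fingers move at their own pace and stop on an object; the grip force is fixed at half the most. Time passes only in rows, so rows that repeat a pose let the fingers close. It gives the time, the measured TCP pose, the force and the opening at its end, in the units of the state.
- ctrl.get_state(): the state, without advancing time (a new reading comes with each control period).
- ctrl.read_camera(name): name is "side" or "top"; returns the picture (480x640x3 uint8, blue, green, red); there is no depth.
- ctrl.camera_model(name): a dict with "fx", "fy", "cx", "cy" (pixels), "rvec" (rotation vector, rad) and "tvec" (3), from world to camera coordinates, as OpenCV has them. Camera axes: x right, y down, z forward; pixel columns grow to the right and rows downward; lengths in m; the calibration is good to about 2 mm. A picture is of the moment at which its call begins. camera_model takes no time and is no camera call.
- ctrl.close_job(): hands the job in, once; it reports no verdict.
Trained networks look in the newest picture that a camera, given by its name, has taken for a name from the list of things; names that differ only in an ending like _2 or _b are one class to them, and where a whole thing is asked for, a point or a joint stands for the part that bears it (a point fixed in the world has none). Each returns a list of dicts, best first, with "confidence" (0 to 1); they miss things now and then, are a little off and sometimes report something else, mostly with a low value. They report only what shows in the picture. A call takes as long as a camera call. They do not tell look-alikes from the thing itself.
- ctrl.look_for(query, camera): "bbox" ([left, top, right, bottom] in pixels, round what is visible of it).
- ctrl.trace(query, camera): "region" (480x640 bool, what is visible of it) and "bbox" ([left, top, right, bottom] in pixels, round what is visible of it).
The state is a dict: "time": time; "joints": joint angles; "qd": joint speeds; "effort": joint torques, N m; "ee_pos": TCP position; "eef_rot": TCP orientation; "contact_force": force on the tool from outside, world axes, zero at the start; "wrist_torque": the same for the moment, N m; "opening": finger opening in m.
Only numpy, scipy, OpenCV 4.12 (cv2) and the standard library are available. Lean on these libraries where they do the work, as an engineer would, in place of code of your own. Each camera call takes 0.05 s, during which the arm holds its last target.

## Working session

There is one attempt and no reset: what is moved stays moved. The work goes in short steps, Python scripts to look and compute and a tool call to move; the robot and the scene stay as the last step left them, time stands still between calls to the robot, and variables do not carry over. Pictures are saved under pics/ and viewed, and the job is handed in when it is done.

Besides the shell and the picture viewer there is one more tool, called after "Request:" as a command line: name --argument value ..., lists and objects as JSON in quotes. carry_out: Moves the arm, as the interface text tells. Its arguments: {"type":"object","properties":{"moves":{"type":"array"}},"required":["moves"]}

```bash
ls; mkdir -p pics
python3 - <<'E'
from bench import ctrl
import cv2
for n in("side","top"):
    im=ctrl.read_camera(n); cv2.imwrite(f"pics/{n}0.png",im); print(n,ctrl.camera_model(n))
print(ctrl.get_state())
for q in("lid_knob","lid","trivet","pot"):
    for n in("side","top"):
        print(q,n,[(d["bbox"],round(d["confidence"],2)) for d in ctrl.look_for(q,n)])
E
```

```text
pics
side {'fx': 488.7498375467758, 'fy': 488.7498375467758, 'cx': 318.2296556933748, 'cy': 247.33195732548037, 'rvec': array([ 0.63408208, -2.52397028,  1.3533257 ]), 'tvec': array([0.4539647 , 0.2609331 , 1.07850591])}
top {'fx': 467.14178098076627, 'fy': 467.14178098076627, 'cx': 319.3495107248095, 'cy': 245.17018612459174, 'rvec': array([ 2.12374947, -2.1040919 ,  0.18718396]), 'tvec': array([-0.00992038,  0.56527797,  1.34235285])}
{'time': 0.1, 'joints': array([-9.85297483e-01,  4.06950101e-02,  8.39265600e-02, -4.07831500e-04,
       -1.61553654e+00, -3.33684783e-01]), 'qd': array([-2.38309103e-04, -1.58288236e-03,  2.38222095e-03,  4.80430010e-04,
       -5.50667268e-05, -2.52134057e-03]), 'effort': array([-6.20633698e-03, -3.69342899e+01,  3.48283088e+01,  6.95183337e+00,
       -4.58272742e-03, -3.22125643e-06]), 'ee_pos': array([ 0.14948921, -0.58079731,  0.2524197 ]), 'eef_rot': array([-1.56020575, -0.19741316,  0.19789171]), 'contact_force': array([-0.45355856, -1.44297464,  0.52921245]), 'wrist_torque': array([ 0.0326566 ,  0.00812489, -0.03236309]), 'opening': 0.085221205249742}
lid_knob side [([289.4, 188.8, 338.1, 230.4], 0.88), ([323.8, 210.4, 383.9, 259.4], 0.59)]
lid_knob top [([344.1, 242.1, 394.0, 298.9], 0.97), ([405.8, 176.2, 457.6, 225.0], 0.69)]
lid side [([290.6, 186.0, 338.8, 228.3], 0.8), ([327.3, 207.5, 381.6, 259.0], 0.75), ([383.6, 200.3, 432.0, 229.6], 0.51), ([323.8, 244.9, 381.8, 286.3], 0.49)]
lid top [([403.4, 175.8, 453.4, 226.6], 0.92), ([343.0, 245.0, 399.1, 299.4], 0.7)]
trivet side [([313.6, 342.2, 394.7, 409.5], 0.72), ([220.7, 316.0, 296.6, 367.8], 0.67)]
trivet top [([221.3, 299.0, 276.5, 356.6], 0.86), ([220.7, 221.0, 273.8, 279.3], 0.63)]
pot side [([322.8, 246.1, 383.4, 286.5], 0.86)]
pot top [([340.9, 246.3, 380.8, 297.1], 0.76)]
```

View pics/side0.png

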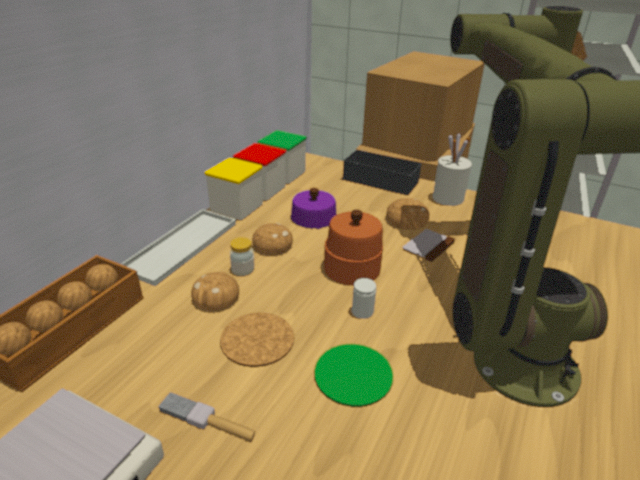

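View pics/top0.png

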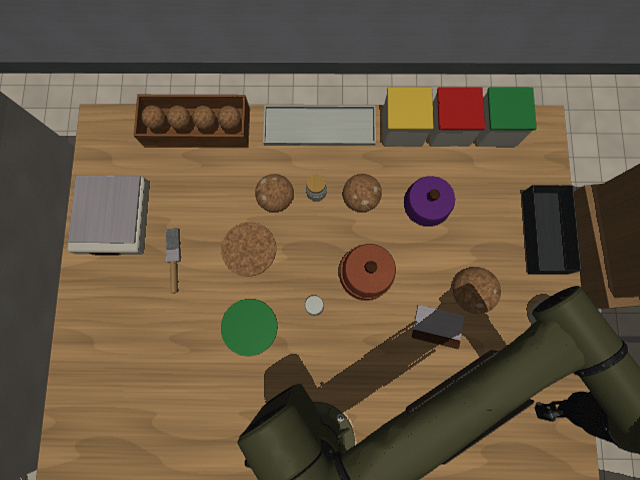

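```bash
cat > h.py <<'E'
import numpy as np,cv2
from bench import ctrl
C={n:ctrl.camera_model(n) for n in("side","top")}
def K(n):
    c=C[n];return np.array([[c["fx"],0,c["cx"]],[0,c["fy"],c["cy"]],[0,0,1.]])
def proj(p,n):
    return cv2.projectPoints(np.asarray(p,float).reshape(-1,1,3),np.array(C[n]["rvec"]),np.array(C[n]["tvec"]),K(n),None)[0].reshape(-1,2)
def ray(uv,n):
    R=cv2.Rodrigues(np.array(C[n]["rvec"]))[0];t=np.array(C[n]["tvec"])
    d=R.T@np.linalg.inv(K(n))@np.array([uv[0],uv[1],1.]);return -R.T@t,d/np.linalg.norm(d)
def onplane(uv,n,z):
    o,d=ray(uv,n);return o+d*(z-o[2])/d[2]
def tri(a,b):
    A=np.zeros((3,3));B=np.zeros(3)
    for uv,n in((a,"side"),(b,"top")):
        o,d=ray(uv,n);P=np.eye(3)-np.outer(d,d);A+=P;B+=P@o
    return np.linalg.solve(A,B)
def circ(x,y,z,r,N=48):
    a=np.linspace(0,2*np.pi,N,endpoint=False);return np.c_[x+r*np.cos(a),y+r*np.sin(a),np.full(N,z)]
def fill(parts,n):
    m=np.zeros((480,640),np.uint8)
    for pts in parts:
        h=cv2.convexHull((proj(pts,n)*16).round().astype(np.int32));cv2.fillConvexPoly(m,h,1,cv2.LINE_8,4)
    return m>0
E
python3 - <<'E'
from h import *
S=cv2.imread("pics/side0.png");T=cv2.imread("pics/top0.png")
a=cv2.resize(S[190:300,300:410],None,fx=3.5,fy=3.5,interpolation=cv2.INTER_CUBIC);b=cv2.resize(T[230:310,330:410],(385,385),interpolation=cv2.INTER_CUBIC)
c=cv2.resize(S[305:370,212:302],(385,278));d=cv2.resize(T[215:285,212:285],(385,278))
cv2.imwrite("pics/crop1.png",np.vstack([np.hstack([a,b]),np.hstack([c,d])])[:600])
for q in("lid_knob","trivet","pot","lid"):
    for n in("side","top"):
        for r in ctrl.trace(q,n):
            m=r["region"];ys,xs=np.nonzero(m);print(q,n,np.round([xs.mean(),ys.mean()],1),m.sum(),np.round(r["bbox"]),round(r["confidence"],2))
            im={"side":S,"top":T}[n];print("   bgr",im[m].mean(0).round())
E
```

```text
lid_knob side [355.2 235. ] 2388 [324. 211. 385. 257.] 0.9
   bgr [ 41.  78. 137.]
lid_knob side [313.4 208.6] 1572 [289. 192. 337. 232.] 0.82
   bgr [109.  51. 102.]
lid_knob top [428.8 201.3] 1966 [404. 178. 455. 225.] 0.94
   bgr [81. 34. 69.]
lid_knob top [368.7 270.5] 2243 [343. 244. 396. 298.] 0.67
   bgr [ 40.  60. 110.]
trivet side [256.9 339.5] 3183 [220. 316. 295. 366.] 0.97
   bgr [ 77. 135. 178.]
trivet side [353.6 375.3] 3919 [315. 346. 394. 408.] 0.79
   bgr [ 53. 147.  17.]
trivet top [248.5 249.1] 2367 [218. 224. 276. 276.] 0.89
   bgr [ 59.  89. 123.]
trivet top [248.7 327.3] 2470 [221. 299. 276. 358.] 0.65
   bgr [ 56. 106.  45.]
trivet top [316.1 187.9] 393 [305. 177. 327. 202.] 0.5
   bgr [ 64.  99. 118.]
trivet top [368.3 270.7] 2242 [342. 243. 395. 297.] 0.4
   bgr [ 40.  60. 110.]
pot side [351.3 267.5] 1334 [324. 245. 382. 285.] 0.81
   bgr [ 32.  59. 108.]
pot top [350.9 291.9] 111 [340. 274. 366. 296.] 0.75
   bgr [30. 45. 79.]
lid side [313.3 208.8] 1557 [292. 185. 338. 231.] 0.9
   bgr [108.  50. 102.]
lid side [355.2 235.4] 2369 [327. 209. 386. 261.] 0.89
   bgr [ 40.  77. 137.]
lid top [368.7 270.5] 2215 [342. 244. 400. 299.] 0.69
   bgr [ 40.  60. 110.]
lid top [429.  201.4] 1934 [405. 177. 452. 227.] 0.63
   bgr [82. 33. 69.]
```

View pics/crop1.png

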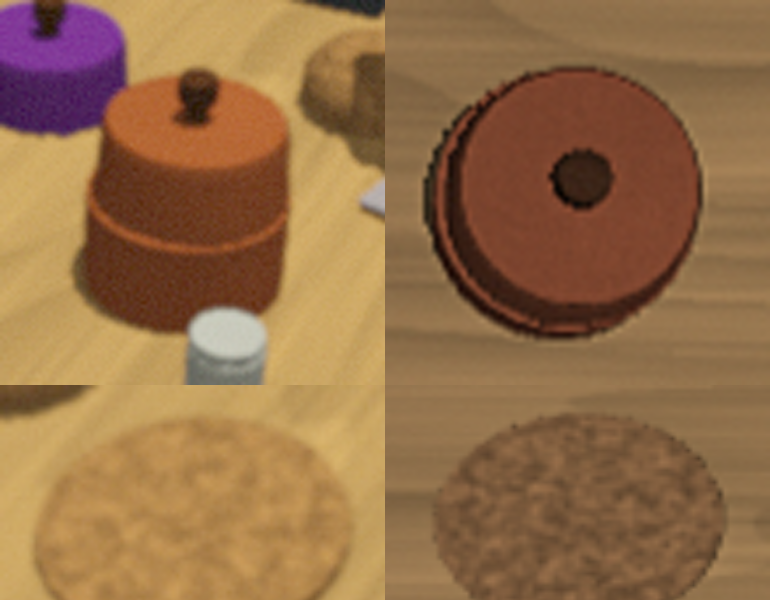

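The crops confirm the choice. The lid could be terracotta (top 370,268; side 356,217) or purple (top 433,196), and the terracotta one on the pot is meant. The mat could be cork (top 248,249; side 257,338) or green (top 248,327), and cork is meant. Next I fit their positions.

```bash
cat > fit.py <<'E'
from h import *
from scipy.optimize import minimize
def fit(obs,model,x0,step=0.01):
    def cost(p):
        c=0
        for n,m in obs.items():
            k=cv2.GaussianBlur(model(p,n).astype(np.float32),(0,0),1.0)-cv2.GaussianBlur(m.astype(np.float32),(0,0),1.0);c+=(k**2).sum()
        return c
    s=[np.array(x0)]+[np.array(x0)+step*e for e in np.eye(len(x0))]
    r=minimize(cost,x0,method="Nelder-Mead",options=dict(initial_simplex=s,xatol=1e-4,fatol=.1));return r.x,r.fun
def lid(x,y,zf): return [np.vstack([circ(x,y,zf,.076),circ(x,y,zf+.066,.068)]),np.vstack([circ(x,y,zf+.08,.016),circ(x,y,zf+.102,.016)])]
def pot(x,y): return [np.vstack([circ(x,y,0,.08),circ(x,y,.08,.08)])]
E
python3 - <<'E'
from fit import *
def pick(q,n,c):
    rs=[r["region"] for r in ctrl.trace(q,n)]
    return min(rs,key=lambda m:abs(np.nonzero(m)[1].mean()-c[0])+abs(np.nonzero(m)[0].mean()-c[1]))
t={"side":pick("trivet","side",(257,339)),"top":pick("trivet","top",(248,249))}
l={"side":pick("lid","side",(355,235)),"top":pick("lid","top",(369,270))}
x0=onplane((248,249),"top",0.01)[:2];print("rough trivet",x0)
mt=lambda p,n: fill([np.vstack([circ(p[0],p[1],0,.085),circ(p[0],p[1],.01,.085)])],n)
print("trivet",fit(t,mt,x0))
for n in t: print(n,fit({n:t[n]},mt,x0))
ml=lambda p,n: fill(lid(p[0],p[1],p[2] if len(p)>2 else .08),n)
x0=onplane((370,268),"top",0.17)[:2];print("rough lid",x0)
print("lid",fit(l,ml,x0)); print("lid3",fit(l,ml,[*x0,.08]))
for n in l: print(n,fit({n:l[n]},ml,x0))
# dark knob pixel tri
k=tri((356.5,216),(370.8,267.5));print("knob tri",k)
o=lambda uv,z:np.round(onplane(uv,"top",z)[:2],3)
print("shaker",o((314,305),.085),"loafs",o((274,193),.03),o((362,193),.03),o((477,290),.03),"tin",o((316,185),.09),"purple",o((432,197),.08),"scraper",o((440,325),.01), "brush",o((173,260),.01))
E
```

```text
rough trivet [0.56014969 0.21629104]
trivet (array([0.56035765, 0.21456169]), np.float64(78.25382995605469))
side (array([0.55965547, 0.21412122]), np.float64(55.401649475097656))
top (array([0.56189261, 0.21539326]), np.float64(13.761726379394531))
rough lid [ 0.48101869 -0.14436125]
lid (array([ 0.4825046 , -0.14815794]), np.float64(68.67526245117188))
lid3 (array([ 0.48370166, -0.14865657,  0.07936963]), np.float64(68.47510528564453))
side (array([ 0.48096605, -0.14853994]), np.float64(22.210159301757812))
top (array([ 0.48549838, -0.1470787 ]), np.float64(18.9853515625))
knob tri [ 0.48156301 -0.14698063  0.16872594]
shaker [0.385 0.008] loafs [0.734 0.139] [ 0.736 -0.135] [ 0.438 -0.474] tin [0.741 0.007] purple [ 0.709 -0.34 ] scraper [ 0.335 -0.366] brush [0.524 0.447]
```

```bash
cat >> h.py <<'E'
from scipy.spatial.transform import Rotation as Ro
def rep(tgt=None,yaw=None):
    s=ctrl.get_state();R=Ro.from_rotvec(s["eef_rot"]).as_matrix()
    print("t",s["time"],"pos",s["ee_pos"].round(4),"q",s["joints"].round(3),"open",s["opening"],"F",s["contact_force"].round(1),"M",s["wrist_torque"].round(2))
    print("tool y",R[:,1].round(4),"z",R[:,2].round(4),"yaw z deg",np.degrees(np.arctan2(R[1,2],R[0,2])).round(2))
    z=R[:,2].copy();z[2]=0;z/=np.linalg.norm(z)
    if yaw is not None: z=np.array([np.cos(np.radians(yaw)),np.sin(np.radians(yaw)),0])
    y=np.array([0,0,-1.]);D=np.c_[np.cross(y,z),y,z]
    print("turn to level",np.degrees(Ro.from_matrix(D@R.T).as_rotvec()).round(2))
    if tgt is not None: print("shift",(np.array(tgt)-s["ee_pos"]).round(4))
E
python3 -c "
from h import *
rep((.482,-.148,.176))"
```

```text
t 1.1 pos [ 0.1495 -0.5811  0.2533] q [-0.985  0.04   0.085 -0.    -1.615 -0.334] open 0.08550889536350902 F [-0.3 -0.4 -0.3] M [-0.01 -0.02  0.02]
tool y [-0.e+00  1.e-04 -1.e+00] z [-2.491e-01  9.685e-01  1.000e-04] yaw z deg 104.43
turn to level [-0. -0. -0.]
shift [ 0.3325  0.4331 -0.0773]
```

Request:
carry_out --moves '[[[0,0,0],[0.03,0.04,0.01],1],[[0,0,0],[0.06,0.08,0.01],1],[[0,0,0],[0.09,0.12,0.01],1],[[0,0,0],[0.12,0.16,0.01],1],[[0,0,0],[0.15,0.2,0.01],1],[[0,0,0],[0.18,0.24,0.01],1],[[0,0,0],[0.21,0.28,0.01],1],[[0,0,0],[0.24,0.32,0.01],1],[[0,0,0],[0.27,0.36,0.01],1],[[0,0,0],[0.3,0.4,0.01],1],[[0,0,0],[0.332,0.433,0.01],1],[[0,0,0],[0.332,0.433,0.0],1]]'

```text
time: 2.6
ee_pos: [0.483, -0.146, 0.253]
eef_rot: [-1.561, -0.2, 0.2]
contact_force: [-1.7, -0.8, 0.5]
opening: 0.0853
```

```bash
python3 -c "
from h import *
rep((.482,-.148,.176))
for n in ('side','top'):
    im=ctrl.read_camera(n)
    u=proj([.482,-.148,.171],n)[0].astype(int);print(n,u)
    x,y=max(u[0]-75,0),max(u[1]-75,0);cv2.imwrite(f'pics/{n}1.png',cv2.resize(im[y:y+150,x:x+150],(500,500),interpolation=cv2.INTER_CUBIC))
a=cv2.hconcat([cv2.resize(cv2.imread(f'pics/{n}1.png'),(400,400)) for n in('side','top')]);cv2.imwrite('pics/h1.png',a)"
```

```text
t 2.6 pos [ 0.483 -0.146  0.253] q [ 0.106 -0.216 -0.155 -0.    -1.631 -1.422] open 0.08531501682930467 F [-1.7 -0.8  0.5] M [-0.07  0.08  0.05]
tool y [ 1.e-04  2.e-04 -1.e+00] z [-2.524e-01  9.676e-01  2.000e-04] yaw z deg 104.62
turn to level [-0.01  0.    0.  ]
shift [-0.001 -0.002 -0.077]
side [356 214]
top [371 267]
```

View pics/h1.png

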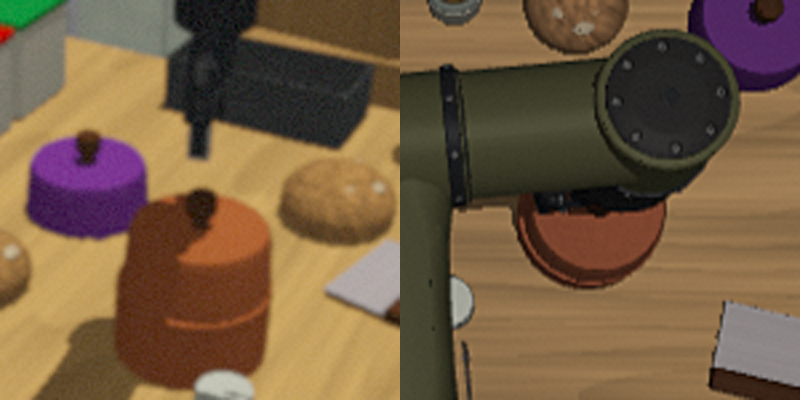

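The side view shows the fingers lined up above the knob (crop 200,150 over 202,205). I descend and grip.

Request:
carry_out --moves '[[[0,0,0],[-0.001,-0.002,-0.03],1],[[0,0,0],[-0.001,-0.002,-0.055],1],[[0,0,0],[-0.001,-0.002,-0.07],1],[[0,0,0],[-0.001,-0.002,-0.076],1],[[0,0,0],[-0.001,-0.002,-0.076],1],[[0,0,0],[-0.001,-0.002,-0.076],0.6],[[0,0,0],[-0.001,-0.002,-0.076],0.45],[[0,0,0],[-0.001,-0.002,-0.076],0],[[0,0,0],[-0.001,-0.002,-0.076],0],[[0,0,0],[-0.001,-0.002,-0.076],0],[[0,0,0],[-0.001,-0.002,-0.076],0]]'

```text
time: 4.08
ee_pos: [0.4804, -0.1496, 0.1763]
eef_rot: [-1.561, -0.197, 0.2]
contact_force: [-0.8, 2.3, 4.1]
opening: 0.0303
```

```bash
python3 -c "
from h import *
rep((.482,-.148,.176))"
```

```text
t 4.075 pos [ 0.4804 -0.1496  0.1763] q [ 0.099 -0.217 -0.295 -0.    -1.494 -1.417] open 0.030323096011537345 F [-0.8  2.3  4.1] M [ 0.82  0.1  -0.01]
tool y [-1.7e-03  3.0e-04 -1.0e+00] z [-2.503e-01  9.682e-01  7.000e-04] yaw z deg 104.49
turn to level [-0.02 -0.09 -0.  ]
shift [ 0.0016  0.0016 -0.0003]
```

Request:
carry_out --moves '[[[0,0,0],[0,0,0.004],0],[[0,0,0],[0,0,0.012],0],[[0,0,0],[0,0,0.025],0],[[0,0,0],[0,0,0.04],0],[[0,0,0],[0,0,0.058],0],[[0,0,0],[0,0,0.075],0],[[0,0,0],[0,0,0.09],0],[[0,0,0],[0,0,0.095],0],[[0,0,0],[0,0,0.095],0]]'

```text
time: 5.2
ee_pos: [0.4804, -0.1495, 0.2714]
eef_rot: [-1.561, -0.197, 0.2]
contact_force: [0.1, 0.4, -3.4]
opening: 0.0302
```

```bash
python3 -c "
from h import *
rep((.561,.213,.271))
for n in ('side','top'):
    im=ctrl.read_camera(n)
    u=proj([.482,-.148,.2],n)[0].astype(int)
    x,y=max(u[0]-75,0),max(u[1]-75,0);cv2.imwrite(f'pics/{n}2.png',cv2.resize(im[y:y+150,x:x+150],(400,400),interpolation=cv2.INTER_CUBIC))
a=cv2.hconcat([cv2.imread(f'pics/{n}2.png') for n in('side','top')]);cv2.imwrite('pics/h2.png',a)"
```

```text
t 5.2 pos [ 0.4804 -0.1495  0.2714] q [ 9.900e-02 -2.150e-01 -1.210e-01 -1.000e-03 -1.666e+00 -1.417e+00] open 0.03020815169672278 F [ 0.1  0.4 -3.4] M [0.01 0.03 0.01]
tool y [-1.5e-03  6.0e-04 -1.0e+00] z [-0.2503  0.9682  0.001 ] yaw z deg 104.5
turn to level [-0.04 -0.09 -0.  ]
shift [ 0.0806  0.3625 -0.0004]
```

View pics/h2.png

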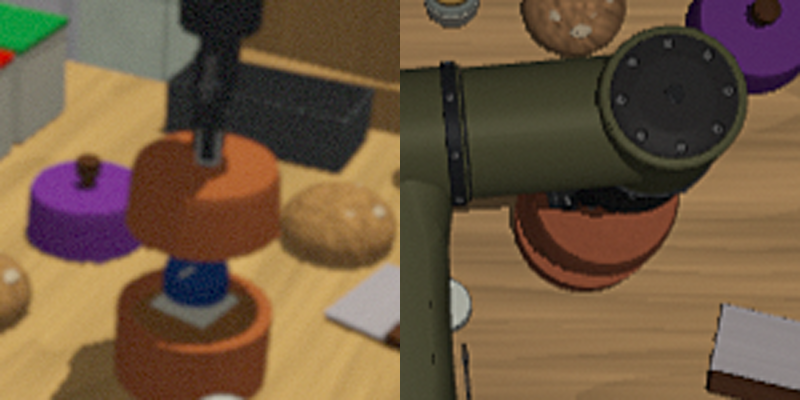

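The lid hangs level and clear of the cap (side crop 205,190; blue cap at 195,283). I carry it over the cork mat.

Request:
carry_out --moves '[[[0,0,0],[0.004,0.02,0.01],0],[[0,0,0],[0.012,0.055,0.01],0],[[0,0,0],[0.021,0.095,0.01],0],[[0,0,0],[0.03,0.135,0.01],0],[[0,0,0],[0.039,0.175,0.01],0],[[0,0,0],[0.048,0.215,0.01],0],[[0,0,0],[0.057,0.255,0.01],0],[[0,0,0],[0.065,0.295,0.0],0],[[0,0,0],[0.073,0.33,-0.02],0],[[0,0,0],[0.078,0.352,-0.05],0],[[0,0,0],[0.08,0.362,-0.08],0],[[0,0,0],[0.08,0.362,-0.1],0]]'

```text
time: 6.8
ee_pos: [0.5594, 0.2128, 0.1675]
eef_rot: [-1.562, -0.194, 0.204]
contact_force: [-0.0, 0.3, -3.6]
opening: 0.0302
```

Request:
carry_out --moves '[[[0,0,0],[0,0,-0.02],0],[[0,0,0],[0,0,-0.03],0],[[0,0,0],[0,0,-0.035],0],[[0,0,0],[0,0,-0.035],0]]'

```text
time: 7.3
ee_pos: [0.5597, 0.2126, 0.1332]
eef_rot: [-1.562, -0.195, 0.203]
contact_force: [0.2, -0.7, -2.9]
opening: 0.0301
```

Run:
```python
from fit import *
rep((.561,.213,.106))
ims=[]
for n in ('side','top'):
    im=ctrl.read_camera(n)
    u=proj([.561,.213,.08],n)[0].astype(int)
    x,y=max(u[0]-75,0),max(u[1]-75,0);ims.append(cv2.resize(im[y:y+150,x:x+150],(400,400),interpolation=cv2.INTER_CUBIC))
cv2.imwrite('pics/h3.png',cv2.hconcat(ims))
for r in ctrl.trace("lid","side"):
    m=r["region"];ys,xs=np.nonzero(m);print(xs.mean(),ys.mean(),r["confidence"])
```

```text
t 7.3 pos [0.5597 0.2126 0.1332] q [ 0.696  0.06  -0.112 -0.003 -1.403 -2.013] open 0.03007614082906545 F [ 0.2 -0.7 -2.9] M [-0.01 -0.01 -0.03]
tool y [-0.0052 -0.001  -1.    ] z [-2.509e-01  9.680e-01  4.000e-04] yaw z deg 104.53
turn to level [ 0.06 -0.3  -0.  ]
shift [ 0.0013  0.0004 -0.0272]
255.8261933904529 320.9987760097919 0.94
354.62213740458014 234.24618320610688 0.59
212.91122523844462 290.3206162876009 0.24
```

View pics/h3.png

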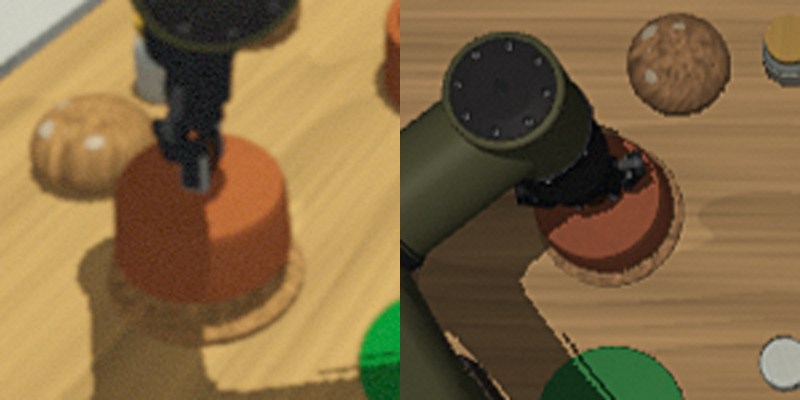

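Request:
carry_out --moves '[[[0,0.3,0],[0.001,0.001,-0.01],0],[[0,0.3,0],[0.001,0.001,-0.018],0],[[0,0.3,0],[0.001,0.001,-0.023],0],[[0,0.3,0],[0.001,0.001,-0.025],0],[[0,0.3,0],[0.001,0.001,-0.0265],0],[[0,0.3,0],[0.001,0.001,-0.0275],0],[[0,0.3,0],[0.001,0.001,-0.0275],0]]'

```text
time: 8.32
ee_pos: [0.561, 0.214, 0.1067]
eef_rot: [-1.561, -0.192, 0.206]
contact_force: [-0.8, 0.3, -0.4]
opening: 0.0306
```

Run:
```python
from fit import *
rep((.561,.213,.106))
im=ctrl.read_camera('side')
cv2.imwrite('pics/h4.png',cv2.resize(im[250:400,180:330],(500,500),interpolation=cv2.INTER_CUBIC))
```

```text
t 8.325 pos [0.561  0.214  0.1067] q [ 0.695  0.081 -0.138 -0.006 -1.359 -2.01 ] open 0.03060947612634331 F [-0.8  0.3 -0.4] M [ 0.    0.33 -0.01]
tool y [-9.1e-03 -1.0e-04 -1.0e+00] z [-0.2513  0.9679  0.0022] yaw z deg 104.55
turn to level [ 0.01 -0.52 -0.  ]
shift [ 0.     -0.001  -0.0007]
```

View pics/h4.png

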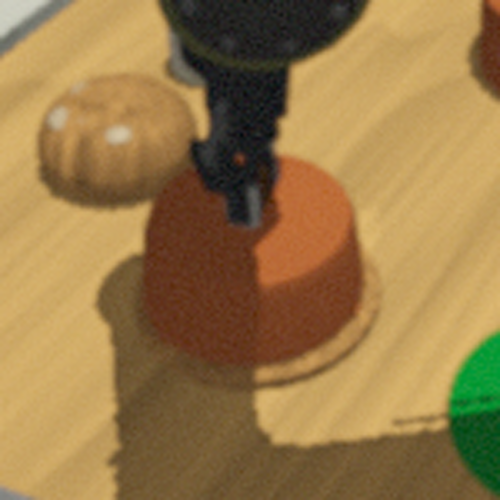

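Touching: the load has come off the wrist. I level the tilt I introduced, settle, then release.

Request:
carry_out --moves '[[[0,-0.5,0],[0,0,-0.0005],0],[[0,-0.5,0],[0,0,-0.001],0],[[0,-0.5,0],[0,0,-0.001],0],[[0,-0.5,0],[0,0,-0.001],0.45],[[0,-0.5,0],[0,0,-0.001],0.6],[[0,-0.5,0],[0,0,-0.001],0.8],[[0,-0.5,0],[0,0,-0.001],1],[[0,-0.5,0],[0,0,-0.001],1],[[0,-0.5,0],[0,0,-0.001],1],[[0,-0.5,0],[0,0,-0.001],1]]'

```text
time: 9.62
ee_pos: [0.561, 0.214, 0.1057]
eef_rot: [-1.562, -0.199, 0.2]
contact_force: [0.5, 1.3, 1.0]
opening: 0.0855
```

Request:
carry_out --moves '[[[0,0,0],[0,0,0.01],1],[[0,0,0],[0,0,0.03],1],[[0,0,0],[0,0,0.06],1],[[0,0,0],[0,0,0.09],1],[[0,0,0],[0,0,0.12],1],[[0,0,0],[-0.01,-0.04,0.12],1],[[0,0,0],[-0.02,-0.08,0.12],1],[[0,0,0],[-0.03,-0.12,0.12],1],[[0,0,0],[-0.04,-0.16,0.12],1],[[0,0,0],[-0.05,-0.19,0.12],1],[[0,0,0],[-0.05,-0.2,0.12],1],[[0,0,0],[-0.05,-0.2,0.12],1]]'

```text
time: 11.12
ee_pos: [0.5113, 0.0138, 0.2268]
eef_rot: [-1.561, -0.2, 0.198]
contact_force: [-0.2, -0.5, -0.2]
opening: 0.0852
```

Run:
```python
from fit import *
rep((.481,-.149,.25))
for n in ('side','top'):
    im=ctrl.read_camera(n);cv2.imwrite(f'pics/{n}5.png',im)
obs={}
for n in ('side','top'):
    for q in ("lid","cap","jar","pot"):
        for r in ctrl.trace(q,n):
            m=r["region"];ys,xs=np.nonzero(m);print(q,n,xs.mean().round(1),ys.mean().round(1),m.sum(),round(r["confidence"],2))
            if q=="lid" and abs(xs.mean()-252)<12 and r["confidence"]>.5: obs[n]=m
ml=lambda p,n: fill(lid(p[0],p[1],.01),n)
print("lid now",fit(obs,ml,[.561,.214]),list(obs))
for n in obs: print(n,fit({n:obs[n]},ml,[.561,.214]))
```

```text
t 11.125 pos [0.5113 0.0138 0.2268] q [ 0.421 -0.2   -0.19   0.    -1.58  -1.739] open 0.08523340394902336 F [-0.2 -0.5 -0.2] M [ 0.05 -0.03  0.05]
tool y [ 1.1e-03  5.0e-04 -1.0e+00] z [-2.504e-01  9.681e-01  2.000e-04] yaw z deg 104.5
turn to level [-0.03  0.07  0.  ]
shift [-0.0303 -0.1628  0.0232]
lid side 352.1 246.2 171 0.68
lid side 254.8 327.7 3441 0.66
lid side 311.1 210.8 763 0.63
cap side 255.0 327.5 3587 0.75
cap side 354.3 234.1 500 0.68
jar side 353.4 246.4 164 0.55
pot side 352.0 260.3 2232 0.66
lid top 429.0 201.2 1993 0.64
lid top 237.9 224.2 44 0.61
cap top 368.2 269.5 451 0.85
jar top 365.3 279.6 13 0.49
pot top 366.3 273.2 1858 0.74
lid now (array([0.56396186, 0.21167325]), np.float64(108.0284652709961)) ['side']
side (array([0.56396186, 0.21167325]), np.float64(108.0284652709961))
```

View pics/side5.png

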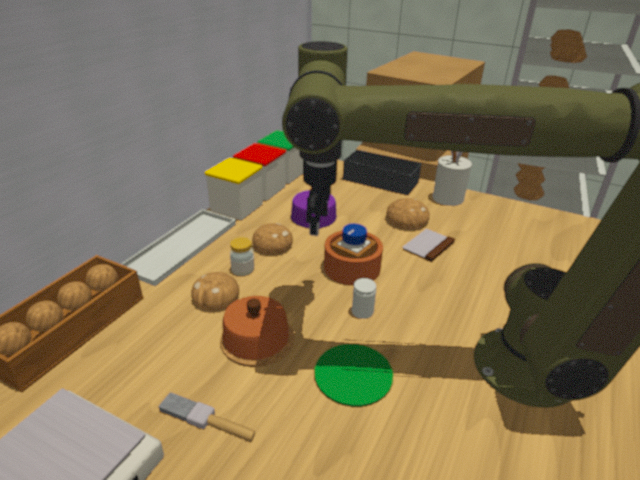

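View pics/top5.png

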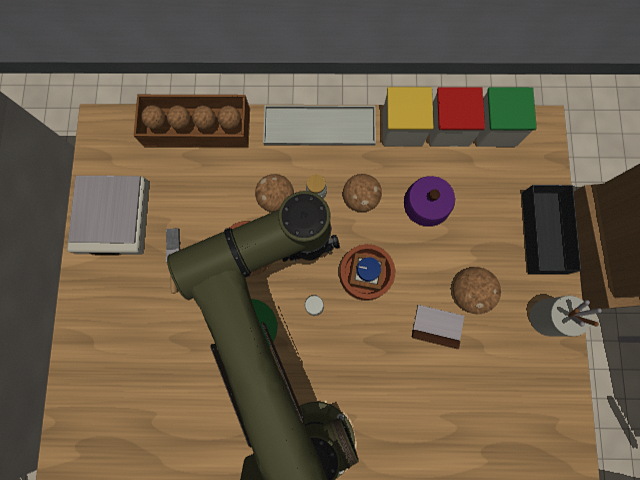

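The lid stands upright on the cork mat (side 255,328) and the bystanders are unmoved. Next I fit the cap and pot.

Run:
```python
from fit import *
obs={}
for n in ('side','top'):
    c={'side':(354,235),'top':(368,269)}[n]
    im=cv2.imread(f'pics/{n}5.png').astype(int)
    m=(im[:,:,0]>im[:,:,2]+25)&(im[:,:,0]>60)
    yy,xx=np.mgrid[:480,:640];m&=(abs(xx-c[0])<20)&(abs(yy-c[1])<20)
    m=cv2.morphologyEx(m.astype(np.uint8),cv2.MORPH_CLOSE,np.ones((5,5)))>0
    obs[n]=m;print(n,m.sum(),xx[m].mean(),yy[m].mean())
    print(n,[(r["region"].sum()) for r in ctrl.trace("cap",n)])
mc=lambda p,n: fill([np.vstack([circ(p[0],p[1],.098,.033),circ(p[0],p[1],.128,.033)])],n)
print("cap",fit(obs,mc,[.481,-.149]))
for n in obs: print(n,fit({n:obs[n]},mc,[.481,-.149]))
o2={n:[r["region"] for r in ctrl.trace("cap",n) if 400<r["region"].sum()<600][0] for n in obs}
print("cap net",fit(o2,mc,[.481,-.149]))
for n in o2: print(n,fit({n:o2[n]},mc,[.481,-.149]))
a=[cv2.resize(cv2.imread(f'pics/{n}5.png')[c[1]-40:c[1]+40,c[0]-40:c[0]+40],(400,400),interpolation=cv2.INTER_CUBIC) for n,c in(('side',(354,245)),('top',(368,270)))]
cv2.imwrite('pics/h5.png',cv2.hconcat(a))
```

```text
side 410 354.0073170731707 233.86341463414635
side [np.int64(3587), np.int64(500)]
top 418 368.7918660287081 268.45215311004785
top [np.int64(451)]
cap (array([ 0.4867042, -0.1472394]), np.float64(80.5372314453125))
side (array([ 0.48446727, -0.14851995]), np.float64(45.74187469482422))
top (array([ 0.48917998, -0.14584233]), np.float64(27.556255340576172))
cap net (array([ 0.48306248, -0.14480078]), np.float64(19.9931697845459))
side (array([ 0.48348426, -0.14654179]), np.float64(3.554262638092041))
top (array([ 0.48464861, -0.14445802]), np.float64(9.655998229980469))
```

View pics/h5.png

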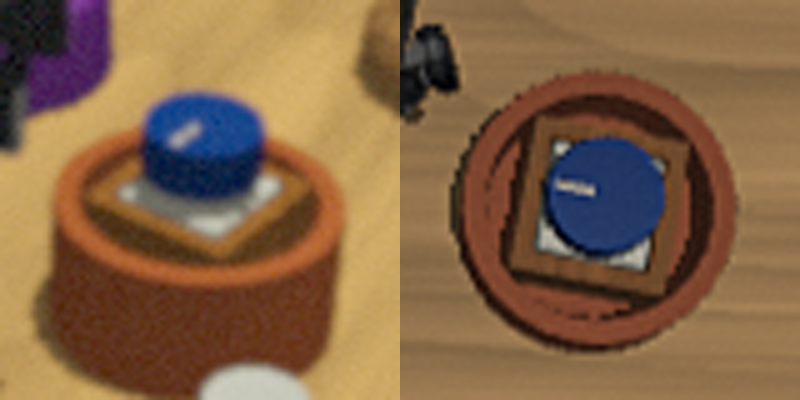

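Request:
carry_out --moves '[[[0,0,0],[-0.007,-0.04,0],1],[[0,0,0],[-0.014,-0.08,0],1],[[0,0,0],[-0.021,-0.12,0],1],[[0,0,0],[-0.026,-0.15,0],1],[[0,0,0],[-0.0283,-0.1608,0],1],[[0,0,0],[-0.0283,-0.1608,0],1],[[0,0,0],[-0.0283,-0.1608,-0.03],1],[[0,0,0],[-0.0283,-0.1608,-0.06],1],[[0,0,0],[-0.0283,-0.1608,-0.065],1]]'

```text
time: 12.95
ee_pos: [0.4819, -0.1457, 0.1586]
eef_rot: [-1.561, -0.197, 0.204]
contact_force: [0.6, -0.5, 1.3]
opening: 0.0856
```

Run:
```python
from fit import *
rep((.483,-.147,.115)); print(ctrl.tip_reach)
ims=[]
for n in('side','top'):
    im=ctrl.read_camera(n)
    u=proj([.482,-.147,.12],n)[0].astype(int)
    ims.append(cv2.resize(im[u[1]-50:u[1]+50,u[0]-50:u[0]+50],(400,400),interpolation=cv2.INTER_CUBIC))
cv2.imwrite('pics/h6.png',cv2.hconcat(ims))
```

```text
t 12.95 pos [ 0.4819 -0.1457  0.1586] q [ 1.070e-01 -2.090e-01 -3.210e-01 -1.000e-03 -1.463e+00 -1.422e+00] open 0.08564743164857884 F [ 0.6 -0.5  1.3] M [-0.03 -0.01  0.01]
tool y [-4.1e-03  3.0e-04 -1.0e+00] z [-0.2524  0.9676  0.0013] yaw z deg 104.62
turn to level [-0.02 -0.24 -0.  ]
shift [ 0.0011 -0.0013 -0.0436]
0.022
```

View pics/h6.png

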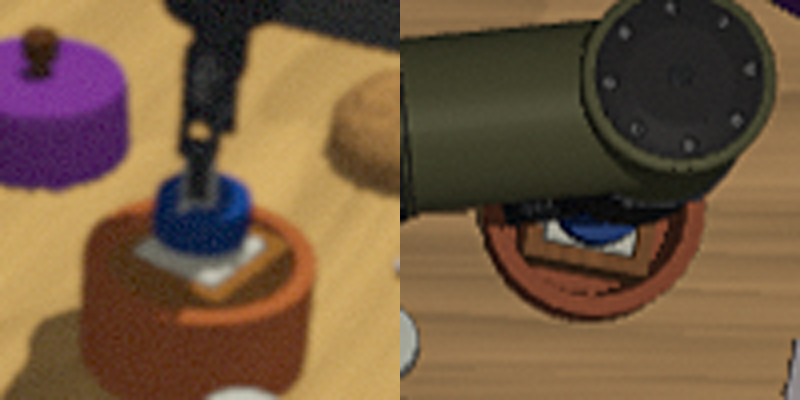

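Request:
carry_out --moves '[[[0,-0.2,0],[0.001,-0.001,-0.02],1],[[0,-0.2,0],[0.001,-0.001,-0.035],1],[[0,-0.2,0],[0.001,-0.001,-0.041],1],[[0,-0.2,0],[0.001,-0.001,-0.0435],1],[[0,-0.2,0],[0.001,-0.001,-0.0435],1],[[0,-0.2,0],[0.001,-0.001,-0.0435],0.85],[[0,-0.2,0],[0.001,-0.001,-0.0435],0.75],[[0,-0.2,0],[0.001,-0.001,-0.0435],0],[[0,-0.2,0],[0.001,-0.001,-0.0435],0],[[0,-0.2,0],[0.001,-0.001,-0.0435],0],[[0,-0.2,0],[0.001,-0.001,-0.0435],0],[[0,-0.2,0],[0.001,-0.001,-0.0435],0]]'

```text
time: 14.55
ee_pos: [0.4841, -0.1469, 0.1184]
eef_rot: [-1.562, -0.203, 0.198]
contact_force: [-2.7, 5.0, 6.1]
opening: 0.0648
```

Run:
```python
from fit import *
rep((.483,-.147,.115))
ims=[]
for n in('side','top'):
    im=ctrl.read_camera(n)
    u=proj([.482,-.147,.12],n)[0].astype(int)
    ims.append(cv2.resize(im[u[1]-50:u[1]+50,u[0]-50:u[0]+50],(400,400),interpolation=cv2.INTER_CUBIC))
cv2.imwrite('pics/h7.png',cv2.hconcat(ims))
```

```text
t 14.55 pos [ 0.4841 -0.1469  0.1184] q [ 1.050e-01 -1.930e-01 -3.820e-01  1.000e-03 -1.379e+00 -1.420e+00] open 0.06477859344285122 F [-2.7  5.   6.1] M [1.52 0.85 0.02]
tool y [ 3.8e-03 -1.0e-04 -1.0e+00] z [-0.2526  0.9676 -0.0011] yaw z deg 104.63
turn to level [ 0.01  0.22 -0.  ]
shift [-0.0011 -0.0001 -0.0034]
```

View pics/h7.png

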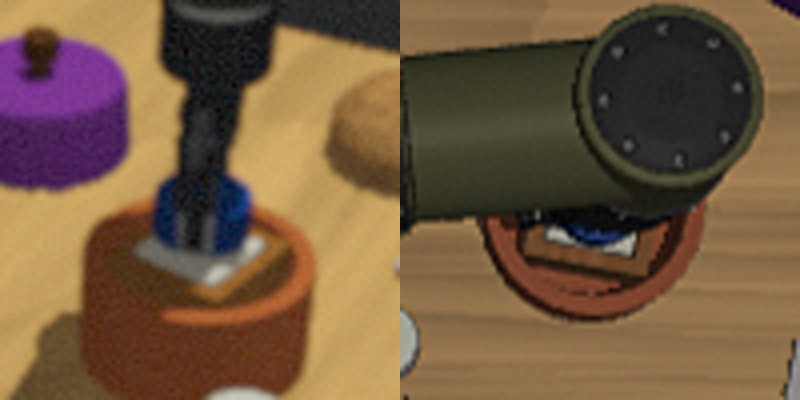

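Request:
carry_out --moves '[[[0,0,5],[0,0,0],0],[[0,0,12],[0,0,0],0],[[0,0,19],[0,0,0],0],[[0,0,26],[0,0,0.0003],0],[[0,0,33],[0,0,0.0004],0],[[0,0,40],[0,0,0.0005],0],[[0,0,40],[0,0,0.0005],0]]'

```text
time: 15.52
ee_pos: [0.4845, -0.1472, 0.1191]
eef_rot: [-1.44, -0.747, 0.739]
contact_force: [1.2, 1.0, 0.9]
opening: 0.0647
```

Run:
```python
from fit import *
rep((.483,-.147,.119),144.63)
```

```text
t 15.525 pos [ 0.4845 -0.1472  0.1191] q [ 1.03e-01 -1.92e-01 -3.78e-01 -1.00e-03 -1.38e+00 -7.21e-01] open 0.06465469720993658 F [1.2 1.  0.9] M [-0.13 -0.49  0.09]
tool y [ 0.0042  0.0019 -1.    ] z [-0.8149  0.5795 -0.0023] yaw z deg 144.58
turn to level [-0.11  0.24  0.05]
shift [-0.0015  0.0002 -0.0001]
```

Request:
carry_out --moves '[[[0,0,6],[0,0,0],0],[[0,0,13],[0,0,0.0002],0],[[0,0,20],[0,0,0.0005],0],[[0,0,27],[0,0,0.0007],0],[[0,0,34],[0,0,0.001],0],[[0,0,39],[0,0,0.001],0],[[0,0,39],[0,0,0.001],0],[[0,0,39],[0,0,0.001],0]]'

```text
time: 16.52
ee_pos: [0.4854, -0.1477, 0.122]
eef_rot: [-1.182, -1.258, 1.249]
contact_force: [0.2, 0.2, 7.5]
opening: 0.0643
```

Run:
```python
from fit import *
rep((.483,-.147,.119),183.63)
ims=[]
for n in('side','top'):
    im=ctrl.read_camera(n)
    u=proj([.482,-.147,.12],n)[0].astype(int)
    ims.append(cv2.resize(im[u[1]-40:u[1]+40,u[0]-40:u[0]+40],(400,400),interpolation=cv2.INTER_CUBIC))
cv2.imwrite('pics/h8.png',cv2.hconcat(ims))
```

```text
t 16.525 pos [ 0.4854 -0.1477  0.122 ] q [ 0.101 -0.191 -0.372 -0.002 -1.384 -0.041] open 0.06425627389989587 F [0.2 0.2 7.5] M [0.08 0.04 0.  ]
tool y [ 0.005   0.0026 -1.    ] z [-0.9982 -0.0598 -0.0052] yaw z deg -176.57
turn to level [-0.15  0.29  0.2 ]
shift [-0.0024  0.0007 -0.003 ]
```

View pics/h8.png

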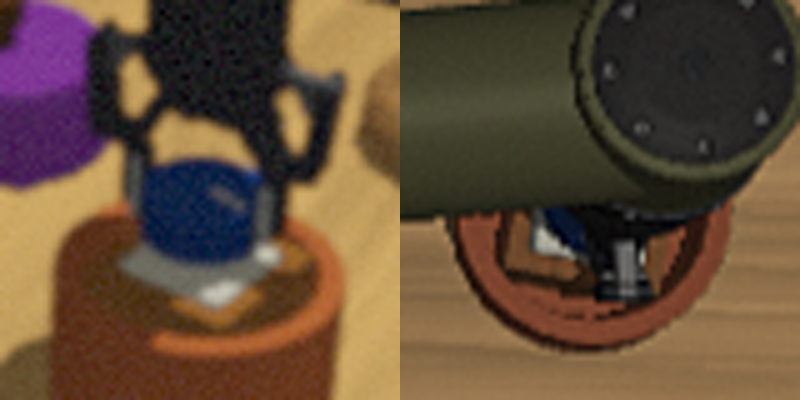

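The stripe has turned about 79°, from the near-left to the right in the side view. The seal now pushes up with 7.5 N and raised the tool by 2 mm, so the threads have let go. I lift slowly.

Request:
carry_out --moves '[[[-0.15,0.3,0],[0,0,0.002],0],[[-0.15,0.3,0],[0,0,0.004],0],[[-0.15,0.3,0],[0,0,0.007],0],[[-0.15,0.3,0],[0,0,0.01],0],[[-0.15,0.3,0],[0,0,0.01],0]]'

```text
time: 17.25
ee_pos: [0.4855, -0.1477, 0.1322]
eef_rot: [-1.181, -1.253, 1.253]
contact_force: [-0.4, 0.7, -0.8]
opening: 0.0646
```

Run:
```python
from fit import *
rep((.483,-.147,.119),183.63)
ims=[]
for n in('side','top'):
    im=ctrl.read_camera(n)
    u=proj([.482,-.147,.12],n)[0].astype(int)
    ims.append(cv2.resize(im[u[1]-40:u[1]+40,u[0]-40:u[0]+40],(400,400),interpolation=cv2.INTER_CUBIC))
cv2.imwrite('pics/h9.png',cv2.hconcat(ims))
```

```text
t 17.25 pos [ 0.4855 -0.1477  0.1322] q [ 0.102 -0.192 -0.355  0.    -1.408 -0.043] open 0.0645757681339104 F [-0.4  0.7 -0.8] M [ 0.02 -0.02  0.03]
tool y [ 1.e-04  0.e+00 -1.e+00] z [-9.982e-01 -5.960e-02 -1.000e-04] yaw z deg -176.59
turn to level [-0.    0.01  0.22]
shift [-0.0025  0.0007 -0.0132]
```

View pics/h9.png

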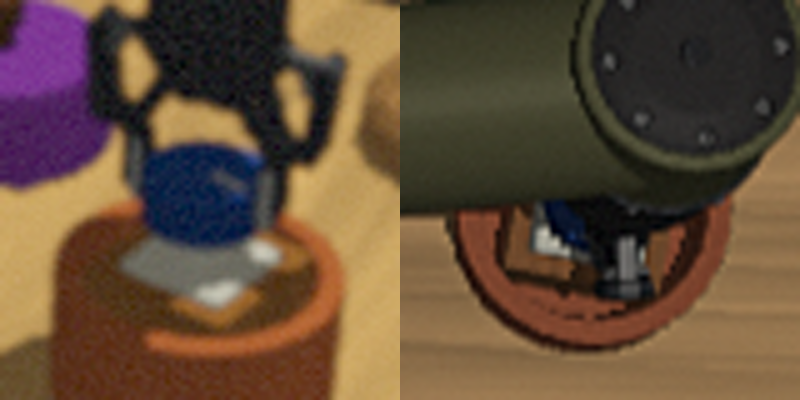

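Wrist force is -0.8 N, so the arm carries only the cap and the jar stayed put. I raise it to the final height.

Request:
carry_out --moves '[[[0,0,0],[0,0,0.005],0],[[0,0,0],[0,0,0.012],0],[[0,0,0],[0,0,0.02],0],[[0,0,0],[0,0,0.028],0],[[0,0,0],[0,0,0.034],0],[[0,0,0],[0,0,0.035],0],[[0,0,0],[0,0,0.035],0],[[0,0,0],[0,0,0.035],0]]'

```text
time: 18.35
ee_pos: [0.4852, -0.1476, 0.1665]
eef_rot: [-1.18, -1.252, 1.253]
contact_force: [-0.0, 0.2, -2.1]
opening: 0.0645
```

Run:
```python
from fit import *
rep((.483,-.147,.119))
im=ctrl.read_camera('side');cv2.imwrite('pics/s10.png',im)
u=proj([.482,-.147,.12],'side')[0].astype(int)
a=cv2.resize(im[u[1]-50:u[1]+50,u[0]-50:u[0]+50],(400,400),interpolation=cv2.INTER_CUBIC)
b=cv2.resize(im[270:390,195:315],(400,400),interpolation=cv2.INTER_CUBIC)
cv2.imwrite('pics/h10.png',cv2.hconcat([a,b]))
im=ctrl.read_camera('top');cv2.imwrite('pics/t10.png',im)
obs={}
for n,c in(('side',(255,328)),('top',(248,245))):
    for r in ctrl.trace('lid',n):
        ys,xs=np.nonzero(r['region']);print(n,xs.mean(),ys.mean(),r['confidence'])
        if abs(xs.mean()-c[0])+abs(ys.mean()-c[1])<10: obs.setdefault(n,r['region'])
print('lid',fit(obs,lambda p,n:fill(lid(p[0],p[1],.01),n),[.561,.213]),list(obs))
```

```text
t 18.35 pos [ 0.4852 -0.1476  0.1665] q [ 0.102 -0.204 -0.302 -0.    -1.473 -0.043] open 0.06447707792585204 F [-0.   0.2 -2.1] M [0.01 0.05 0.03]
tool y [-9.e-04  2.e-04 -1.e+00] z [-9.982e-01 -5.960e-02  9.000e-04] yaw z deg -176.58
turn to level [-0.01 -0.05  0.  ]
shift [-0.0022  0.0006 -0.0475]
side 313.31452658884564 209.22438391699092 0.85
side 254.90893901420216 327.81258702311334 0.82
side 429.3176064441887 244.5523590333717 0.23
top 240.98341074983412 244.921698739217 0.91
top 428.96351084812625 201.14644970414201 0.57
lid (array([0.56427139, 0.21531314]), np.float64(604.2708740234375)) ['side', 'top']
```

View pics/h10.png

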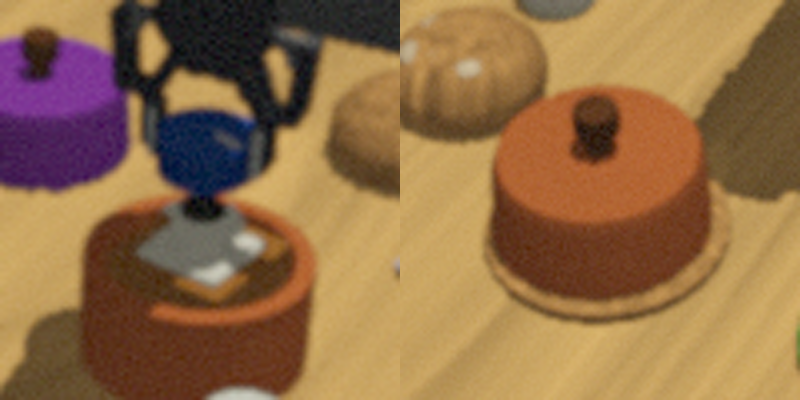

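View pics/t10.png

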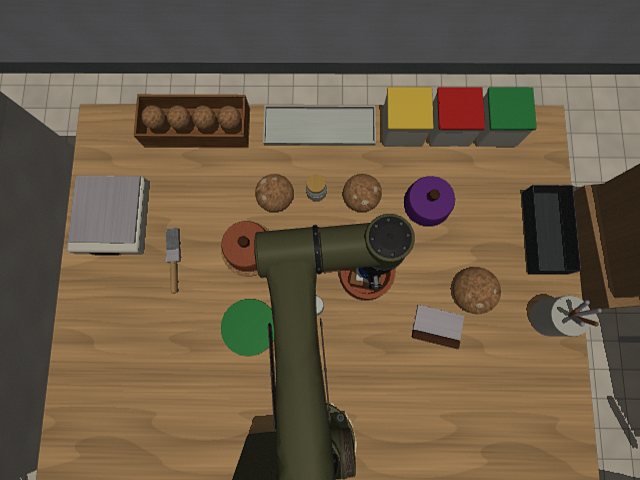

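The cap is level above the black seal, the jar sits in its well, and the lid stands inside the cork mat. Nothing else has moved. I hand the job in.

```bash
python3 -c "
from bench import ctrl
print(ctrl.close_job())"
```

```text
the job is handed in; nothing more can be done
None
```

I finished the job and handed it in at about 18.5 s of the 58 s allowed; no verdict was reported.

- **Lid:** I lifted the terracotta lid by its knob and set it upright on the cork mat. In the last side picture it stands fully inside the mat's edge. The side-only fit puts it about 4 mm from the mat's centre, with roughly 9 mm of margin.
- **Cap:** I turned it about 79° (1.37 rad) counter-clockwise in one grasp. The seal then pushed up with about 7.5 N, which showed the threads had let go. The cap is now held about 35 mm above the jar's mouth, with the tool level to within 0.1°.
- **Jar:** It stayed in its well. The wrist carried only about 1–2 N after the lift, far less than the jar's weight, and the last picture shows the jar seated with its seal visible.
- **Bystanders:** In the last pictures the loaves and other things are where they were. The shaker is partly hidden by the arm there, but showed unmoved after the lid was set down.

**Checks that disagreed:** The final two-camera fit of the lid was poor because the arm hid part of it from the top camera, so I relied on the side view. The cap fits differed by a few millimetres between methods, and the tool rode about 3 mm above its target while gripping the cap; neither affected the result. I briefly introduced a 0.5° tilt through a sign slip while setting the lid down, and corrected it before letting go.

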